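# Fit the keyed head to the tabletop potter's wheel

### The job

Fit the small wheel head to the tabletop potter's wheel: first pick the brass thrust washer up off the table and lay it flat over the hub's neck, on the flange. Then take the small head from the wooden rack, lower its spindle into the hub, turn it until the key slips into the keyway, and push it fully home against the ejector spring, so that the head sits down on the washer. Finish still holding the head pressed home, so that I can tighten the grub screw, and leave the other things on the table where they are.

Things in the scene. Friction and masses are not known exactly. Their poses are not given: they have to be found in the camera images.
- potters_wheel: Small tabletop potter's wheel without its head, fixed: white housing 180 x 170 mm, 42 mm high, with a round aluminium deck of diameter 156 (top 50 mm above the table). Origin: centre of its underside, on the hub's axis; z up; its front, with a black panel and a knob, faces its own -x.
- hub_mouth (a point): Centre of the top face of the hub's neck, 97 mm above the table; z up along the axis, x from the axis to the keyway (the point turns with the hub). Steel neck of diameter 39. Bore of diameter 22, 42 mm deep, with one keyway 9 mm wide reaching out to 15.5 mm from the axis, open at the top and as deep as the bore. Home: the spindle's tip 35 mm below this point.
- hub_flange (a point): Centre of the hub's flange, at its top face, 85 mm above the table and 12 mm below hub_mouth, where the washer's underside comes to rest. The flange has diameter 52; the neck of diameter 39 stands up through it; below it the hub is no wider, down to the deck 35 mm lower.
- hub (a joint): Angle of the hub in the wheel, rad, growing anticlockwise from above; 0 when the keyway points along the wheel's own +x. The drive belt holds it: it turns only under more than 0.35 Nm.
- ejector (a joint): Travel of the brass ejector pin in the bore, m, 0 to 0.012, growing downward. At 0 its top is 27 mm below hub_mouth. Its spring pushes up with 6 N at 0 and 11 N at 0.008 (the head fully home); it lifts the head about 8 mm if the head is let go.
- washer: Loose brass thrust washer, a flat ring of outer diameter 60, inner diameter 43, 5 mm thick, 40 g. Origin: centre of its underside; z up. It lies flat on the table at the start.
- wheel_head: Small wheel head, loose, about 0.3 kg, upright in the rack. Origin: the spindle's lower tip; z up; x from the axis to the key. Up from the tip: spindle diameter 20 (tapered to 14 in the lowest 6 mm); key 7.5 mm wide, 14 to 36 mm up, out to 14.5 mm from the axis; skirt, outer diameter 56, inner 45, 28 to 38 mm up, which lands on the washer; disc to grip, diameter 64, 38 to 52 mm up.
- head_rim (a point): Centre of the small head's disc at half its height, 45 mm above the spindle's tip; axes as wheel_head. An 8 mm wide notch in the disc's rim and a dark scribed line on its top stand right above the key; the rim may be gripped anywhere. The spindle enters the hub 14 mm at any angle before the key meets the neck's top face.
- rack: Wooden storage rack, a fixed block 230 x 90 x 34 mm with two holes of diameter 32 on its long axis (its x): the small head's, 55 mm from the middle towards -x, and 60 mm towards +x another, holding a larger head of diameter 92 that is fixed there and not part of the job. Origin: centre of its underside; z up.
- wood_rib: Bystander, leave alone: wooden throwing rib, 44 x 110 x 8 mm, flat on the table. Origin under its middle.
- rubber_kidney: Bystander, leave alone: kidney-shaped rubber scraper, 56 x 100 x 9 mm. Origin under its middle.
- loop_tool_1: Bystander, leave alone: clay loop tool with a wooden handle, 182 mm long along its y, 12 mm high. Origin under its middle.
- water_bowl: Bystander, leave alone: glazed water bowl, diameter 112, 50 mm high. Origin under its middle.
- slipped_mug: Bystander, leave alone: mug half coated with slip, 82 mm high, diameter 74, handle towards its -y. Origin under its middle.
There are look-alikes about, which are no part of the job. Leave any blue look-alike of the wheel_head alone.

How it is judged:
On the way, in this order (a step that is already met when the one before it is completed fails the run):
1. the washer lies flat on the flange, round the neck, let go (horizontal distance between washer and hub_mouth below 0.0035 m and z of washer in the frame of hub_mouth below -0.0105 m and angle between washer's own z axis and vertical below 0.08 rad and contact force between the fingers and washer below 0.1 N), for 0.2 s.
2. the spindle stands in the hub's bore (horizontal distance between wheel_head and hub_mouth below 0.004 m and z of wheel_head in the frame of hub_mouth below -0.004 m), for 0.1 s.
At the end, for the whole second after the job is handed in: Washer flat on the flange, within 3.5 mm of the axis; head's key in the keyway and tip 33 to 37 mm below the mouth, within 3 mm of the axis, upright to 0.06 rad, key to 0.2 rad; skirt pressing on the washer (over 0.5 N); fingers still holding the head down (over 2 N) (horizontal distance between washer and hub_mouth below 0.0035 m and z of washer in the frame of hub_mouth below -0.0105 m and angle between washer's own z axis and vertical below 0.08 rad and z of wheel_head in the frame of hub_mouth between -0.037 and -0.033 m and horizontal distance between wheel_head and hub_mouth below 0.003 m and angle between the z axis of wheel_head and the z axis of hub_mouth, either way round below 0.06 rad and angle between the x axis of wheel_head and the x axis of hub_mouth, either way round below 0.2 rad and contact force between the fingers and wheel_head above 2 N and contact force between wheel_head and washer above 0.5 N); the arm keeps its last pose, push and grip.
It fails at once if a bystander was pushed more than 30 mm away (distance of any of wood_rib, rubber_kidney, loop_tool_1, water_bowl, slipped_mug from where it was at the start of the episode above 0.03 m).
It also fails if it takes over 58 s, if anything falls off the work surface, if the arm or the gripper's body presses on something with over 40 N, if the wrist force passes 120 N, or if a joint passes its speed limit or range.

### The arm

A 6-joint arm with a two-finger parallel gripper is mounted at the origin on the work surface; the furniture and walls round the work are solid. World frame = base frame: x ahead of the robot, y to its left, z up, the work surface at z = 0. Lengths are in m, angles in rad, forces in N, time in s.
With the tool pointing down it reaches from about 0.425 to 0.95 m from the base axis. Payload 3.5 kg.
Tool frame: the origin (TCP) lies between the finger pads; the fingertips stand 17 mm ahead of it and the grasp point (between the pads) lies 2 mm behind it (ctrl.tip_reach is the distance from the TCP to the fingertips, in m); z points along the fingers, y is the direction in which the jaws open and shut (so a half turn about z gives the same grasp; the last joint's range is limited). The gripper opens to 85 mm and grips with 20 to 120 N. Pads are 22 mm wide; open, the fingers measure 114 mm over their backs; the gripper's body (76 mm by 85 mm) begins 54 mm behind the grasp point. The pads swing forward as they close: fully open they stand 13 mm farther back than shut.
Start: joints at [-1.308, 0.286, 1.577, -0, 1.279, -0.15], TCP at [0.271, -0.618, 0.248] pointing down, gripper open.
Joint ranges: [-2.77, 2.77], [-0.9, 2.22], [0.21, 2.48], [-1.53, 4.67], [0.24, 2.81], [-2.84, 2.84]. Speed limits (rad/s): [2.79, 2.79, 3.14, 3.14, 3.14, 3.14].

### API

Orientations are given as a unit quaternion [x, y, z, w].
In Python, from plant import monitor, imaging, workorder, ctrl gives the robot as it stands.
- The arm moves only by the tool send_rows, never from a script. Its argument "rows" is a list of rows, each a list of 4 numbers: the shift along the world's x, y, z normalised to -1 to 1, where 1 is 0.3 m, then the turn about the world's z normalised to -1 to 1, where 1 is 360 degrees. A call has 1 to 20 rows; each row is the pose to reach, as a shift and turn from the pose commanded when the call began, turning the shorter way round; what a row does not reach only later rows make up. A row lasts 1/8 s, in which the tool goes at most 62.5 mm and 10.7 degrees, less where a joint would pass 70% of its speed; a pose out of reach is approached as far as the arm can. A call with a number of a shift or a turn outside -1 to 1 is refused whole. A call with a gripper value outside its range is refused whole. "jaw" is the closure, from 0 (fully open) to 1 (shut), set as the call begins (left out, the last holds). The fingers move at their own pace and stop on an object; "newtons" is the grip in N (left out, the last holds). Time passes only in rows, so rows that repeat a pose let the fingers close. It gives the time, the measured TCP pose, the force and the opening at its end, in the units of the state.
- monitor.get_state(): the state, without advancing time (a new reading comes with each control period).
- imaging.read_camera(name): name is "scene" or "top" or "wrist"; returns the picture (420x560x3 uint8, red, green, blue); there is no depth.
- imaging.calibration(name): a dict with "intrinsics" (3x3 intrinsics, pixels), "cam_to_world" (4x4, takes a point from camera to world coordinates). Camera axes: x right, y up, looking along -z (the intrinsics and any distortion apply to the point x, -y, -z); pixel columns grow to the right and rows downward; lengths in m; the calibration is good to about 2 mm. A picture is of the moment at which its call begins: read the wrist's pose just before it. calibration takes no time and is no camera call; for the wrist camera it gives the pose at the moment of the call.
- workorder.sign_off(): hands the job in, once; it reports no verdict.
The state is a dict: "time": time; "qpos": joint angles; "dq": joint speeds; "joint_efforts": joint torques, N m; "eef_pos": TCP position; "tcp_rot": TCP orientation; "contact_force": force on the tool from outside, world axes, zero at the start; "wrist_torque": the same for the moment, N m; "opening": opening from 0.0 (shut) to 1.0 (fully open).
Only numpy, scipy, OpenCV 4.12 (cv2) and the standard library are available. Lean on these libraries where they do the work, as an engineer would, in place of code of your own. Each camera call takes 0.05 s, during which the arm holds its last target.

## Working session

There is one attempt and no reset: what is moved stays moved. The work goes in short steps, Python scripts to look and compute and a tool call to move; the robot and the scene stay as the last step left them, time stands still between calls to the robot, and variables do not carry over. Pictures are saved under pics/ and viewed, and the job is handed in when it is done.

Besides the shell and the picture viewer there is one more tool, called by a JSON object that holds its "api" and its "payload". send_rows: Moves the arm, as the interface text tells. Scaled input: -1 to 1 covers 0.3 m each way for a shift and 360 degrees each way for a turn. Its arguments: {"type":"object","properties":{"rows":{"type":"array"},"jaw":{"type":"number"},"newtons":{"type":"number"}},"required":["rows"]}

```bash
ls; mkdir -p pics
python3 - <<'E'
from plant import monitor, imaging, workorder, ctrl
import cv2
s=monitor.get_state(); print({k:s[k] for k in ('time','eef_pos','tcp_rot','contact_force','opening')}, ctrl.tip_reach)
for n in ('scene','top'):
    im=imaging.read_camera(n); cv2.imwrite(f'pics/{n}0.png',im[:,:,::-1])
    c=imaging.calibration(n); print(n,c)
E
```

```text
pics
{'time': 0.0, 'eef_pos': array([ 0.2706415 , -0.61768545,  0.24694194]), 'tcp_rot': array([ 9.78772100e-01,  2.04948240e-01, -9.24328707e-05, -1.17769263e-03]), 'contact_force': array([ 0.48829182,  0.30451776, -0.27421393]), 'opening': 0.9978538573925938} 0.017
scene {'intrinsics': array([[435.70279217,   0.        , 285.28443616],
       [  0.        , 435.70279217, 209.2676979 ],
       [  0.        ,   0.        ,   1.        ]]), 'cam_to_world': array([[-0.76412051,  0.26781309, -0.58685261, -0.19580544],
       [-0.64487977, -0.33943739,  0.68477174,  0.83295401],
       [-0.01580888,  0.90169752,  0.43207831,  0.56791033],
       [ 0.        ,  0.        ,  0.        ,  1.        ]])}
top {'intrinsics': array([[474.72593684,   0.        , 276.05282537],
       [  0.        , 474.72593684, 205.92090751],
       [  0.        ,   0.        ,   1.        ]]), 'cam_to_world': array([[ 0.00985583,  0.98931505, -0.14545994,  0.28033291],
       [-0.99993647,  0.01054657,  0.0039783 ,  0.06896579],
       [ 0.0054699 ,  0.14541149,  0.98935614,  1.45470641],
       [ 0.        ,  0.        ,  0.        ,  1.        ]])}
```

View pics/scene0.png

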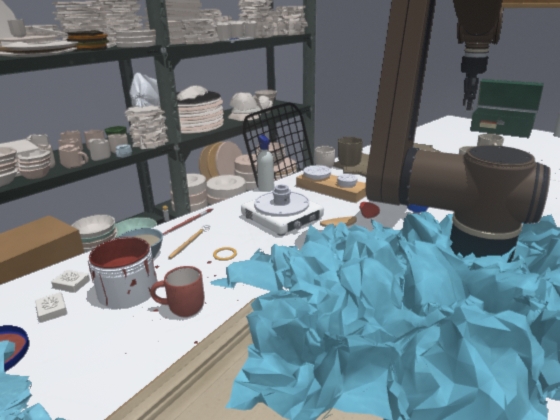

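View pics/top0.png

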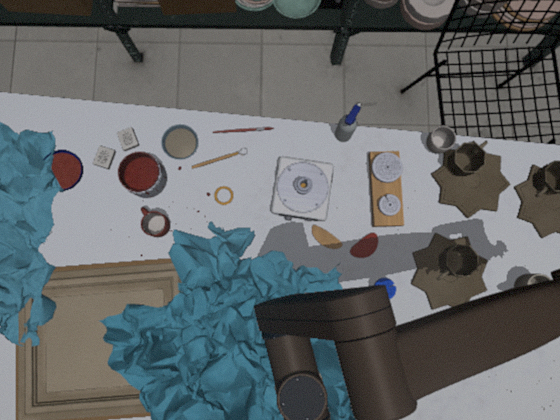

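```bash
cat > h.py <<'E'
import numpy as np, cv2
from plant import monitor, imaging
def ray(cal,u,v):
    K=np.array(cal['intrinsics']);T=np.array(cal['cam_to_world'])
    d=np.linalg.solve(K,[u,v,1.]); d=np.array([d[0],-d[1],-d[2]])
    return T[:3,3],T[:3,:3]@d
def plane(cal,u,v,z):
    o,d=ray(cal,u,v); return o+d*(z-o[2])/d[2]
def proj(cal,p):
    T=np.array(cal['cam_to_world']);c=T[:3,:3].T@(np.asarray(p)-T[:3,3])
    q=np.array(cal['intrinsics'])@np.array([c[0],-c[1],-c[2]]);return q[:2]/q[2]
E
python3 - <<'E'
from h import *
c=imaging.calibration('top')
for n,u,v,z in [('washer',224,195,.005),('hub',303,184,.097),('small',389,204,.08),('big',386,166,.08),('wheelL',275,187,.042)]: print(n,plane(c,u,v,z).round(3))
im=cv2.imread('pics/top0.png')[100:310,190:430]
cv2.imwrite('pics/topc.png',cv2.resize(im,None,fx=2.8,fy=2.8,interpolation=cv2.INTER_CUBIC))
w=imaging.calibration('wrist');print(w)
cv2.imwrite('pics/w0.png',imaging.read_camera('wrist')[:,:,::-1])
E
```

```text
washer [0.526 0.225 0.005]
hub [ 0.545 -0.014  0.097]
small [ 0.492 -0.268  0.08 ]
big [ 0.606 -0.262  0.08 ]
wheelL [0.546 0.067 0.042]
{'intrinsics': array([[363.06312913,   0.        , 278.06443978],
       [  0.        , 363.06312913, 208.45535115],
       [  0.        ,   0.        ,   1.        ]]), 'cam_to_world': array([[ 0.4006909 ,  0.88100192,  0.25155996,  0.33496388],
       [-0.91621222,  0.38571167,  0.10854342, -0.59089231],
       [-0.00140265, -0.27397467,  0.96173588,  0.3726381 ],
       [ 0.        ,  0.        ,  0.        ,  1.        ]])}
```

View pics/topc.png

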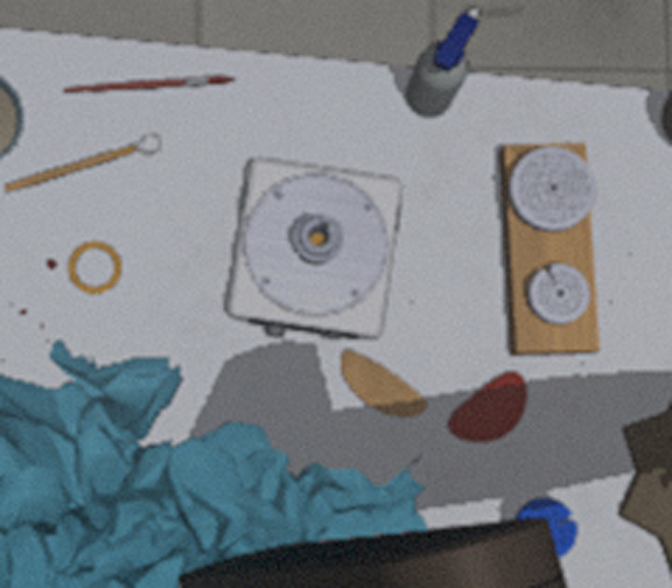

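View pics/w0.png

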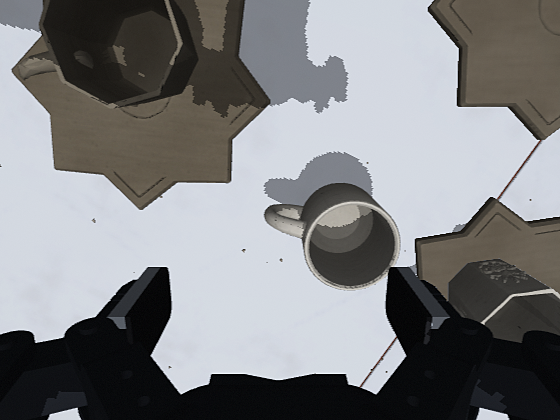

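Candidates (top pixels):
- **Washer:** the only brass ring is at (224,195).
- **Head:** the grey small disc in the rack is at (389,204). It isn't the big disc at (386,166) or the blue look-alike at (385,288).
- **Hub:** at (303,184).

The crop agrees with this. Next I'll look with the wrist camera, starting over the rack.

{"api": "send_rows", "payload": {"rows": [[0.2, 0.3, 0, -0.022], [0.4, 0.6, 0, -0.044], [0.55, 0.8, 0, -0.066], [0.65, 1, 0, -0.066], [0.65, 1, 0, -0.066], [0.65, 1, 0, -0.066], [0.65, 1, 0, -0.066], [0.65, 1, 0, -0.066]], "jaw": 0}}

```text
time: 1.15
eef_pos: [0.4656, -0.3185, 0.2482]
tcp_rot: [1.0, -0.001, -0.0, 0.0]
contact_force: [-0.1, 0.7, -0.1]
opening: 1.002
```

```bash
cat > snap.py <<'E'
import sys,pickle
from h import *
n=sys.argv[1]
s=monitor.get_state();c=imaging.calibration('wrist');im=imaging.read_camera('wrist')
cv2.imwrite(f'pics/{n}.png',im[:,:,::-1]);pickle.dump((s,c),open(f'{n}.pkl','wb'))
R=s['tcp_rot'];print(s['time'],s['eef_pos'].round(4),R.round(4),s['contact_force'].round(2),s['opening'],'yaw_x',np.degrees(2*np.arctan2(R[1],R[0])).round(2))
E
python3 snap.py w1
```

```text
1.15 [ 0.4656 -0.3185  0.2482] [ 1.e+00 -7.e-04 -2.e-04  1.e-04] [-0.08  0.7  -0.08] 1.0020388789379664 yaw_x -0.09
```

View pics/w1.png

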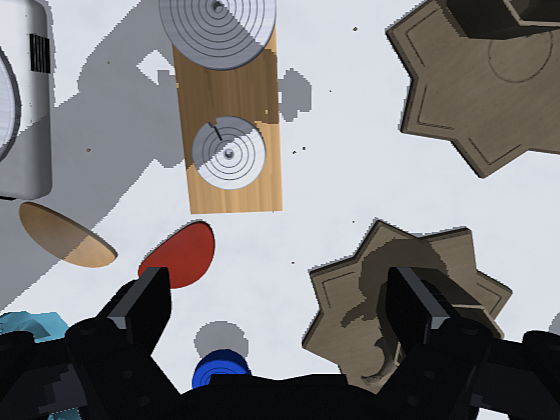

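Run:
```python
from h import *
import pickle
s,c=pickle.load(open('w1.pkl','rb'))
im=cv2.imread('pics/w1.png')
hsv=cv2.cvtColor(im,cv2.COLOR_BGR2HSV)
roi=np.zeros(im.shape[:2],np.uint8);roi[112:212,182:276]=255
wood=cv2.inRange(hsv,(8,60,60),(25,255,255))
m=cv2.bitwise_and(cv2.bitwise_not(wood),roi)
m=cv2.morphologyEx(m,cv2.MORPH_OPEN,np.ones((5,5)))
cs,_=cv2.findContours(m,cv2.RETR_EXTERNAL,cv2.CHAIN_APPROX_NONE)
for k in cs:
    if cv2.contourArea(k)>500:
        h=cv2.convexHull(k); e=cv2.fitEllipse(h);print('ell',e, cv2.contourArea(k)); 
        print(plane(c,*e[0],.079),plane(c,*e[0],.086))
for q in [(210,122),(222,140),(229,153)]: print(plane(c,*q,.086))
a,b=plane(c,229,153,.086),plane(c,211,123,.086);print('key ang',np.degrees(np.arctan2(*(b-a)[[1,0]])))
for a in [((178,70),(190,213)),((277,70),(282,211))]:
    p,q=[plane(c,*t,.034) for t in a];print(p,q,'edge ang',np.degrees(np.arctan2(*(p-q)[[1,0]])))
cr=im[105:220,175:290];cv2.imwrite('pics/w1c.png',cv2.resize(cr,None,fx=5,fy=5,interpolation=cv2.INTER_CUBIC))
```

```text
ell ((228.48583984375, 152.26541137695312), (73.41002655029297, 75.15716552734375), 138.45416259765625) 4202.0
[ 0.49898433 -0.27942115  0.079     ] [ 0.49985788 -0.28036728  0.086     ]
[ 0.5231373  -0.26702773  0.086     ]
[ 0.50941743 -0.27567465  0.086     ]
[ 0.49927952 -0.28075031  0.086     ]
key ang 29.347615937323603
[ 0.56532412 -0.23189782  0.034     ] [ 0.43441084 -0.23344741  0.034     ] edge ang 0.6781651793878707
[ 0.56515824 -0.31873648  0.034     ] [ 0.43623703 -0.32324881  0.034     ] edge ang 2.0045712637545727
```

View pics/w1c.png

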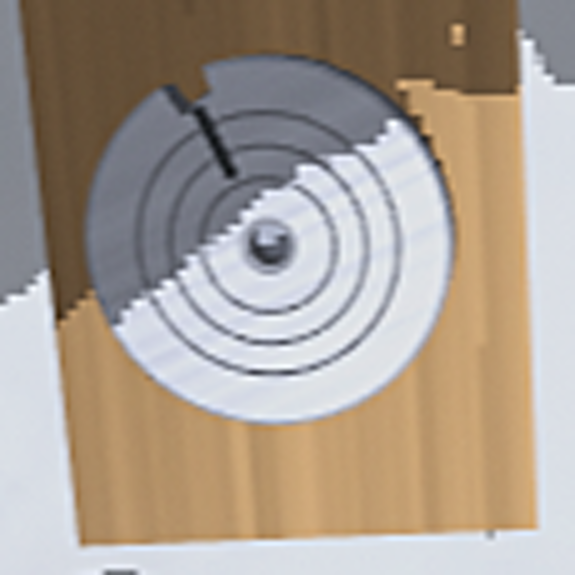

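The close crop shows the grey head with its notch at crop (180,88) and centre at (268,243). It is about 64 mm across at (0.500,-0.280), with the key at about 29°. Next I'll look at the hub.

{"api": "send_rows", "payload": {"rows": [[0.1, 0.2, 0, 0], [0.15, 0.4, 0, 0], [0.2, 0.6, 0, 0], [0.2, 0.8, 0, 0], [0.2, 1, 0, 0], [0.2, 1, 0, 0], [0.2, 1, 0, 0]]}}

```text
time: 2.08
eef_pos: [0.526, -0.0195, 0.2483]
tcp_rot: [1.0, -0.001, 0.0, 0.0]
contact_force: [-0.0, -0.6, 0.5]
opening: 1.002
```

```bash
python3 snap.py w2
```

```text
2.075 [ 0.526  -0.0195  0.2483] [ 1.0e+00 -1.5e-03  0.0e+00  3.0e-04] [-0.01 -0.57  0.47] 1.0019772690845667 yaw_x -0.17
```

View pics/w2.png

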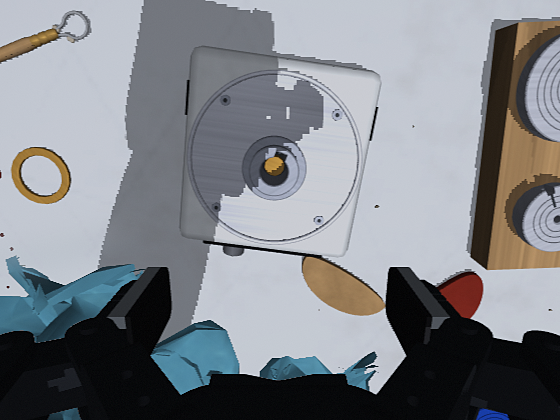

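Run:
```python
from h import *
import pickle
s,c=pickle.load(open('w2.pkl','rb'))
im=cv2.imread('pics/w2.png')
hsv=cv2.cvtColor(im,cv2.COLOR_BGR2HSV)
m=cv2.inRange(hsv,(8,80,60),(28,255,255));m[:,:5]=0;m[:130]=0;m[215:]=0;m[:,90:]=0
cs,_=cv2.findContours(m,cv2.RETR_CCOMP,cv2.CHAIN_APPROX_NONE)
for k in cs:
    if len(k)>40:
        e=cv2.fitEllipse(k);print('washer',e,plane(c,*e[0],.005))
cr=im[120:210,230:320];cv2.imwrite('pics/w2c.png',cv2.resize(cr,None,fx=6.5,fy=6.5,interpolation=cv2.INTER_CUBIC))
print(plane(c,274,167,.097))
```

```text
washer ((40.0969123840332, 175.27618408203125), (51.14790725708008, 61.25269317626953), 129.46658325195312) [0.52737008 0.22409568 0.005     ]
washer ((40.26013946533203, 175.5310821533203), (38.63113784790039, 46.24686050415039), 131.0499267578125) [0.52710388 0.22397649 0.005     ]
[ 0.55025827 -0.01749772  0.097     ]
```

View pics/w2c.png

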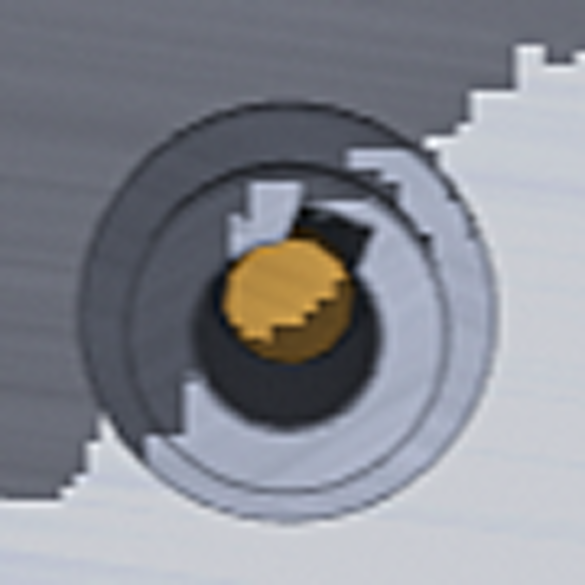

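Run:
```python
from h import *
import pickle
s,c=pickle.load(open('w2.pkl','rb'))
f=lambda x,y:(230+(x+.5)/6.5-.5,120+(y+.5)/6.5-.5)
a=plane(c,*f(286,335),.097);print(a)
print('flange',plane(c,*f(288,311),.085))
for q in [(303,205),(372,232),(337,218)]:
    b=plane(c,*f(*q),.097);d=b-a;print(np.hypot(*d[:2])*1e3,np.degrees(np.arctan2(d[1],d[0])))
```

```text
[ 0.54706679 -0.01715107  0.097     ]
flange [ 0.54793451 -0.01727932  0.085     ]
15.465349127871853 -7.762995430765628
15.833301851020796 -39.892076371411704
15.067874946149608 -23.7020321615811
```

Run:
```python
from h import *
import pickle
s,c=pickle.load(open('w2.pkl','rb'))
for q,y in [((170,268),.0425),((388,268),-.0425),((170,322),.0425),((388,322),-.0425),((148,268),.057),((409,268),-.057)]:
    o,d=ray(c,*q);p=o+d*((s['eef_pos'][1]+y-o[1])/d[1]);print(q,((p-s['eef_pos'])*1e3).round(1))
print(s['qpos'].round(3))
im=cv2.imread('pics/w2.png');cv2.imwrite('pics/w2f.png',cv2.resize(im[250:420,60:500],None,fx=1.8,fy=1.8))
```

```text
(170, 268) [ 7.3 42.5 -8. ]
(388, 268) [ 10.5 -42.5  -0.5]
(170, 322) [-13.3  42.5  -1.9]
(388, 322) [ -9.3 -42.5   4.9]
(148, 268) [  0.6  57.  -22.6]
(409, 268) [  2.6 -57.  -17.1]
[-2.300e-01 -4.400e-02  1.940e+00 -1.000e-03  1.246e+00  1.344e+00]
```

View pics/w2f.png

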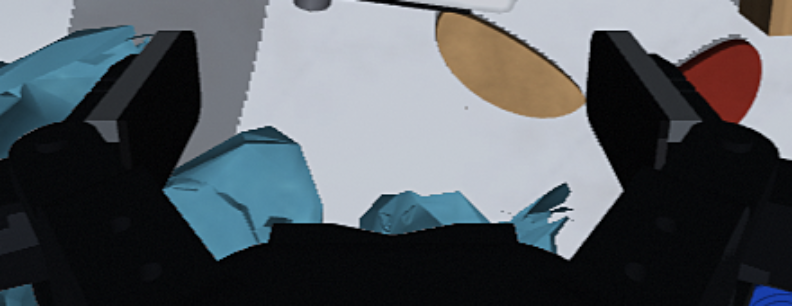

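Hub axis is about (0.5475,-0.0172) with the keyway at about -24°, and the washer is at (0.527,0.224). Moving over the washer with the jaws partly closed to 68 mm.

{"api": "send_rows", "payload": {"rows": [[0, 0.2, 0, 0], [0, 0.4, 0, 0], [0, 0.6, 0, 0], [0, 0.81, -0.1, 0], [0, 0.81, -0.25, 0], [0, 0.81, -0.4, 0], [0, 0.81, -0.5, 0], [0, 0.81, -0.5, 0], [0, 0.81, -0.5, 0]], "jaw": 0.2, "newtons": 30}}

```text
time: 3.25
eef_pos: [0.5275, 0.2238, 0.0997]
tcp_rot: [1.0, -0.002, 0.001, -0.0]
contact_force: [0.4, -0.3, 1.1]
opening: 0.798
```

```bash
python3 snap.py w3
python3 - <<'E'
from h import *
import pickle
s,c=pickle.load(open('w3.pkl','rb'))
im=cv2.imread('pics/w3.png');hsv=cv2.cvtColor(im,cv2.COLOR_BGR2HSV)
m=cv2.inRange(hsv,(8,80,60),(28,255,255))
cs,_=cv2.findContours(m,cv2.RETR_CCOMP,cv2.CHAIN_APPROX_NONE)
for k in cs:
    if len(k)>120:
        e=cv2.fitEllipse(k);print('washer',e,plane(c,*e[0],.005),plane(c,*e[0],.005)-s['eef_pos'])
E
```

```text
3.25 [0.5275 0.2238 0.0997] [ 1.0e+00 -2.0e-03  1.1e-03 -2.0e-04] [ 0.38 -0.31  1.08] 0.7984139214163393 yaw_x -0.23
washer ((273.9596862792969, 219.0647430419922), (87.49817657470703, 91.097412109375), 90.54277038574219) [0.52797837 0.22551745 0.005     ] [ 0.00050629  0.00174649 -0.09470938]
washer ((274.08160400390625, 219.6827392578125), (64.52799224853516, 68.02188873291016), 95.80078125) [0.52756591 0.22544296 0.005     ] [ 9.38340825e-05  1.67200176e-03 -9.47093765e-02]
washer ((200.87274169921875, 36.12843704223633), (21.085792541503906, 300.4789123535156), 69.76823425292969) [0.63478234 0.26536639 0.005     ] [ 0.10731027  0.04159543 -0.09470938]
```

View pics/w3.png

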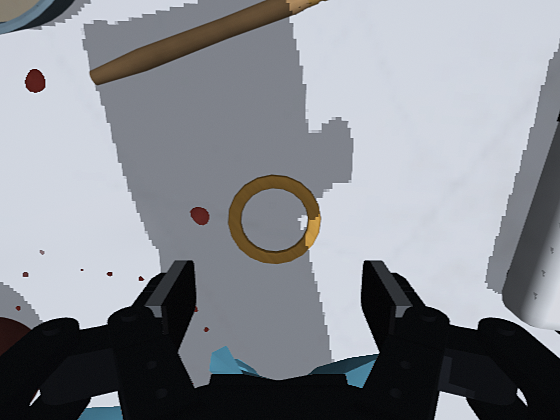

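The washer (274,219) lies centred between the pads (x 193 and 363), with the table clear around it. Descending.

{"api": "send_rows", "payload": {"rows": [[0, 0.005, -0.08, 0], [0, 0.005, -0.18, 0], [0, 0.005, -0.25, 0], [0, 0.005, -0.279, 0], [0, 0.005, -0.279, 0], [0, 0.005, -0.279, 0]]}}

```text
time: 4.05
eef_pos: [0.5271, 0.2265, 0.0162]
tcp_rot: [1.0, -0.001, 0.001, -0.0]
contact_force: [0.8, 0.4, 0.3]
opening: 0.8
```

```bash
python3 snap.py w4
```

```text
4.05 [0.5271 0.2265 0.0162] [ 1.0e+00 -1.0e-03  1.4e-03 -3.0e-04] [0.78 0.41 0.29] 0.800171653264449 yaw_x -0.11
```

View pics/w4.png

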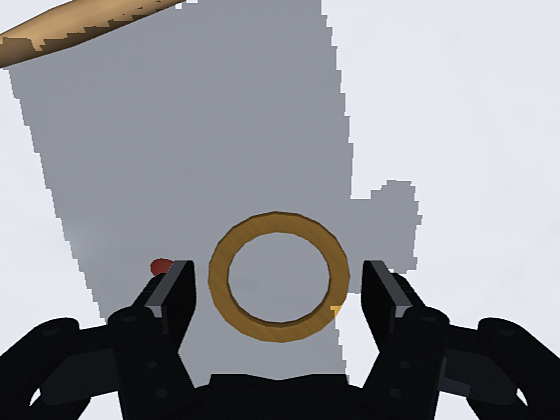

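{"api": "send_rows", "payload": {"rows": [[0, 0, -0.007, 0], [0, 0, -0.012, 0], [0, 0, -0.015, 0], [0, 0, -0.015, 0], [0, 0, -0.015, 0]]}}

```text
time: 4.72
eef_pos: [0.5258, 0.2262, 0.0101]
tcp_rot: [1.0, -0.001, -0.0, -0.0]
contact_force: [-0.4, 0.6, -0.6]
opening: 0.8
```

Run:
```python
from h import *
import pickle
for s,c in [pickle.load(open('w4.pkl','rb'))]:
    im=cv2.imread('pics/w4.png');hsv=cv2.cvtColor(im,cv2.COLOR_BGR2HSV)
    m=cv2.inRange(hsv,(8,80,60),(28,255,255))
    cs,_=cv2.findContours(m,cv2.RETR_CCOMP,cv2.CHAIN_APPROX_NONE)
    for k in cs:
        if len(k)>200:
            e=cv2.fitEllipse(k);print('washer',e,(plane(c,*e[0],.005)-s['eef_pos'])*1e3)
```

```text
washer ((278.3077392578125, 276.7637023925781), (129.5839385986328, 139.93490600585938), 89.43496704101562) [  1.72304393  -0.92936161 -11.22027175]
washer ((278.52197265625, 277.55035400390625), (92.05574035644531, 102.79656982421875), 90.92218780517578) [  1.36537623  -1.0172652  -11.22027175]
washer ((68.26589965820312, 25.469776153564453), (38.42786407470703, 209.46426391601562), 72.09949493408203) [ 96.51656141  70.92851781 -11.22027175]
```

{"api": "send_rows", "payload": {"rows": [[0.004, 0, -0.003, 0], [0.004, 0, -0.006, 0], [0.004, 0, -0.006, 0], [0.004, 0, -0.006, 0]]}}

```text
time: 5.22
eef_pos: [0.5263, 0.2263, 0.0098]
tcp_rot: [1.0, -0.001, -0.002, 0.0]
contact_force: [-6.4, -1.9, 10.6]
opening: 0.799
```

{"api": "send_rows", "payload": {"rows": [[0, 0, 0.007, 0], [0, 0, 0.007, 0], [0, 0, 0.007, 0], [0, 0, 0.007, 0], [0, 0, 0.007, 0], [0, 0, 0.007, 0]], "jaw": 0.6, "newtons": 30}}

```text
time: 5.98
eef_pos: [0.5287, 0.2267, 0.0127]
tcp_rot: [1.0, -0.001, 0.002, -0.0]
contact_force: [-1.2, -0.1, 9.2]
opening: 0.669
```

```bash
python3 snap.py w5
```

```text
5.975 [0.5287 0.2267 0.0127] [ 1.0e+00 -8.0e-04  1.5e-03 -3.0e-04] [-1.17 -0.06  9.16] 0.6694012710148316 yaw_x -0.1
```

View pics/w5.png

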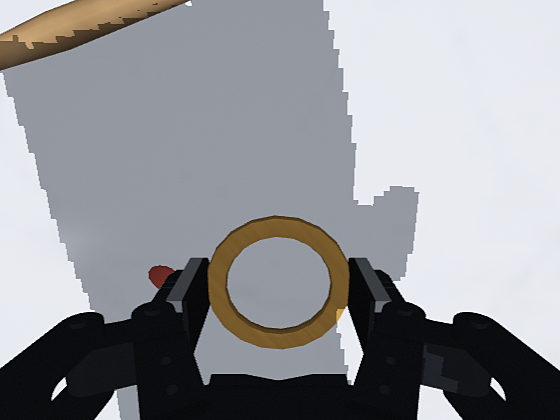

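The washer sits between the pads, touching both at (208,285) and (350,285). Testing with a small lift.

{"api": "send_rows", "payload": {"rows": [[0, 0, 0.02, 0], [0, 0, 0.05, 0], [0, 0, 0.1, 0], [0, 0, 0.15, 0], [0, 0, 0.2, 0], [0, 0, 0.2, 0]]}}

```text
time: 6.78
eef_pos: [0.5284, 0.2266, 0.0726]
tcp_rot: [1.0, -0.001, 0.002, -0.0]
contact_force: [0.7, 0.8, 0.2]
opening: 0.666
```

```bash
python3 snap.py w6
```

```text
6.775 [0.5284 0.2266 0.0726] [ 1.e+00 -9.e-04  2.e-03 -5.e-04] [0.72 0.83 0.24] 0.6660544464346365 yaw_x -0.11
```

View pics/w6.png

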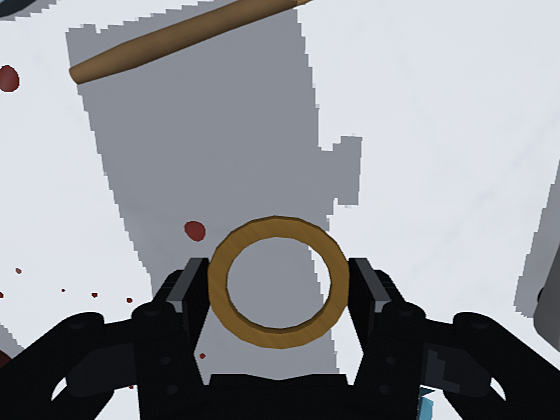

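```bash
cat > ring.py <<'E'
import sys,pickle
from h import *
n=sys.argv[1]; s,c=pickle.load(open(n+'.pkl','rb'))
im=cv2.imread(f'pics/{n}.png');hsv=cv2.cvtColor(im,cv2.COLOR_BGR2HSV)
m=cv2.inRange(hsv,(8,80,60),(28,255,255))
cs,_=cv2.findContours(m,cv2.RETR_CCOMP,cv2.CHAIN_APPROX_NONE)
for k in cs:
    if len(k)>200:
        e=cv2.fitEllipse(k);print(e,(plane(c,*e[0],s['eef_pos'][2]-.007)-s['eef_pos'])*1e3)
E
python3 ring.py w6
```

```text
((277.987548828125, 282.21087646484375), (131.6866455078125, 142.0331268310547), 90.47480010986328) [ 1.41447546 -0.78245052 -7.        ]
((278.4459533691406, 283.000244140625), (93.5131607055664, 105.40409088134766), 90.779541015625) [ 1.0634745  -0.96643828 -7.        ]
((178.3649444580078, 35.93112564086914), (25.076793670654297, 293.7020568847656), 70.13057708740234) [92.4446515  32.39998999 -7.        ]
```

{"api": "send_rows", "payload": {"rows": [[0, 0, 0.15, 0], [0, -0.05, 0.3, 0], [0.03, -0.2, 0.3, 0], [0.06, -0.4, 0.3, 0], [0.06, -0.6, 0.3, 0], [0.06, -0.75, 0.3, 0], [0.06, -0.81, 0.3, 0], [0.06, -0.81, 0.3, 0], [0.06, -0.81, 0.3, 0]]}}

```text
time: 7.95
eef_pos: [0.5448, -0.0155, 0.1601]
tcp_rot: [1.0, -0.0, -0.0, -0.0]
contact_force: [-0.6, -0.3, 0.1]
opening: 0.668
```

```bash
python3 snap.py w7;python3 ring.py w7
```

```text
7.95 [ 0.5448 -0.0155  0.1601] [ 1.e+00 -4.e-04 -4.e-04 -4.e-04] [-0.63 -0.28  0.12] 0.6682163217346898 yaw_x -0.04
((285.14178466796875, 289.64935302734375), (129.80877685546875, 178.690673828125), 135.93052673339844) [-1.94958356 -3.69098888 -7.        ]
((278.2162170410156, 283.0968322753906), (93.49272155761719, 105.8809585571289), 90.0563735961914) [ 0.99007164 -0.88610055 -7.        ]
```

View pics/w7.png

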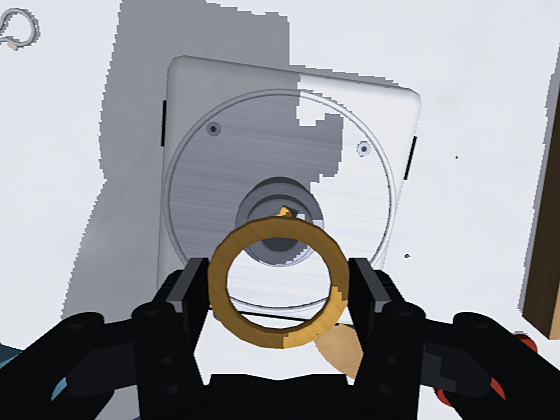

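Run:
```python
from h import *
import pickle
s,c=pickle.load(open('w7.pkl','rb'))
im=cv2.imread('pics/w7.png');cv2.imwrite('pics/w7c.png',cv2.resize(im[80:350,150:410],None,fx=2.2,fy=2.2,interpolation=cv2.INTER_CUBIC))
a,b=plane(c,164.5,188,.05),plane(c,392.5,192,.05);print(a,b,(a+b)/2,np.linalg.norm(a-b))
a,b=plane(c,236,222,.085),plane(c,324,222,.085);print('flange',a,b,(a+b)/2)
p=proj(c,[.5475,-.0172,.097]);print('neck proj',p)
s,c=pickle.load(open('w2.pkl','rb'))
```

```text
[0.56190788 0.05906455 0.05      ] [ 0.55897654 -0.09259191  0.05      ] [ 0.56044221 -0.01676368  0.05      ] 0.15168478459174686
flange [0.54952704 0.00809578 0.085     ] [ 0.54945762 -0.04301103  0.085     ] [ 0.54949233 -0.01745763  0.085     ]
neck proj [279.6473758  232.21223537]
```

View pics/w7c.png

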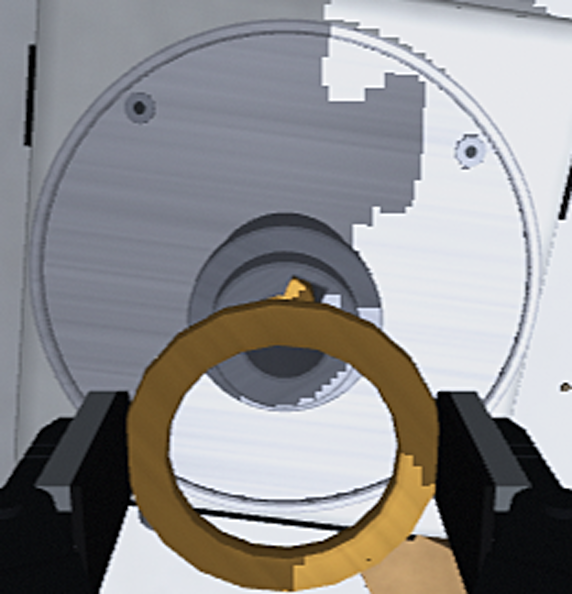

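The flange is centred at about crop (286,317), which is pixel (280,224), or about (0.548,-0.0174). Nudging by (+1.9,-0.9) mm and descending to just above the neck.

{"api": "send_rows", "payload": {"rows": [[0.0063, -0.003, -0.04, 0], [0.0063, -0.003, -0.1, 0], [0.0063, -0.003, -0.14, 0], [0.0063, -0.003, -0.15, 0], [0.0063, -0.003, -0.15, 0], [0.0063, -0.003, -0.15, 0]]}}

```text
time: 8.75
eef_pos: [0.5474, -0.0178, 0.116]
tcp_rot: [1.0, -0.001, 0.001, 0.0]
contact_force: [-0.7, 0.4, -0.4]
opening: 0.67
```

```bash
python3 snap.py w8;python3 ring.py w8
python3 - <<'E'
import cv2
im=cv2.imread('pics/w8.png');cv2.imwrite('pics/w8c.png',cv2.resize(im[190:370,180:380],None,fx=3.3,fy=3.3,interpolation=cv2.INTER_CUBIC))
E
```

```text
8.75 [ 0.5474 -0.0178  0.116 ] [ 1.e+00 -1.e-03  6.e-04  1.e-04] [-0.66  0.41 -0.39] 0.6704440843070265 yaw_x -0.11
((278.0704650878906, 282.00189208984375), (131.93919372558594, 142.18678283691406), 91.76459503173828) [ 1.49646609 -0.84937662 -7.        ]
((278.1336669921875, 282.9916076660156), (93.30307006835938, 105.2300796508789), 90.40260314941406) [ 1.05631761 -0.87374786 -7.        ]
```

View pics/w8c.png

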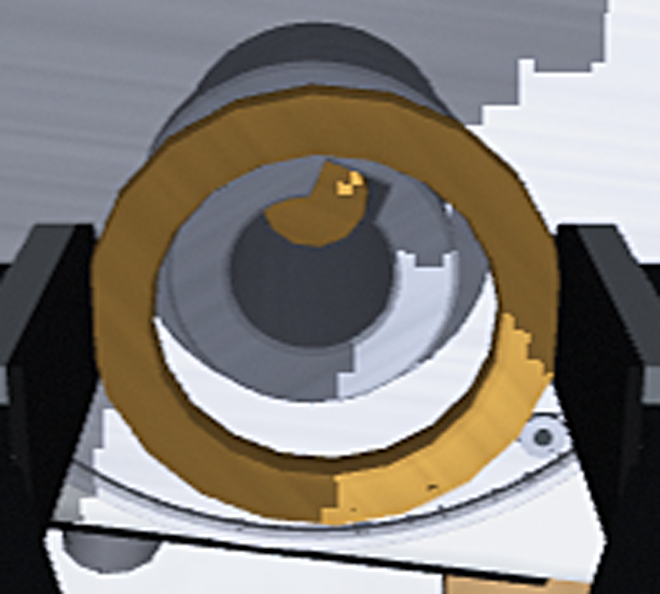

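Run:
```python
from h import *
import pickle
s,c=pickle.load(open('w8.pkl','rb'))
h=plane(c,275,270.3,.097);print(h, h-s['eef_pos'])
h=plane(c,275,269,.097);print(h, h-s['eef_pos'])
```

```text
[ 0.54828994 -0.01734092  0.097     ] [ 0.00090731  0.00047462 -0.01903972]
[ 0.54890722 -0.01734391  0.097     ] [ 0.00152459  0.00047164 -0.01903972]
```

{"api": "send_rows", "payload": {"rows": [[0.001, 0.0045, 0, 0], [0.001, 0.0045, -0.02, 0], [0.001, 0.0045, -0.04, 0], [0.001, 0.0045, -0.055, 0], [0.001, 0.0045, -0.055, 0], [0.001, 0.0045, -0.055, 0]]}}

```text
time: 9.55
eef_pos: [0.5472, -0.0164, 0.0989]
tcp_rot: [1.0, -0.001, -0.0, -0.0]
contact_force: [0.7, -0.5, 0.6]
opening: 0.675
```

```bash
python3 snap.py w9;python3 ring.py w9
```

```text
9.55 [ 0.5472 -0.0164  0.0989] [ 1.    -0.001 -0.    -0.   ] [ 0.7  -0.53  0.56] 0.674530142516711 yaw_x -0.11
((278.10601806640625, 281.93695068359375), (132.04986572265625, 142.28346252441406), 90.81591033935547) [ 1.50769468 -0.83061364 -7.        ]
((277.8589782714844, 285.1705627441406), (98.36459350585938, 104.61805725097656), 85.94691467285156) [ 0.06669293 -0.72736715 -7.        ]
```

View pics/w9.png

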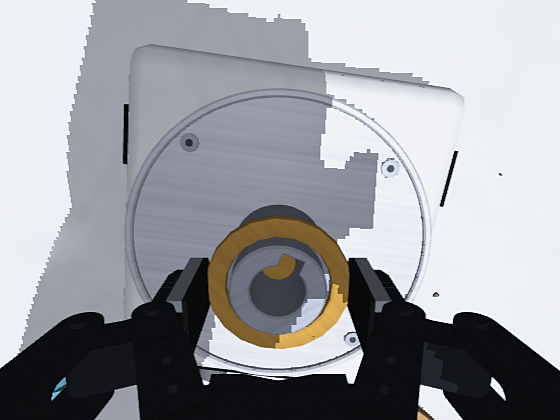

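The ring now encircles the neck. Lowering to contact, then releasing.

{"api": "send_rows", "payload": {"rows": [[0, 0, -0.003, 0], [0, 0, -0.006, 0], [0, 0, -0.006, 0]]}}

```text
time: 9.98
eef_pos: [0.5473, -0.0164, 0.0976]
tcp_rot: [1.0, -0.001, 0.0, 0.0]
contact_force: [-2.0, 0.8, 2.3]
opening: 0.666
```

{"api": "send_rows", "payload": {"rows": [[0, 0, 0, 0], [0, 0, 0, 0], [0, 0, 0, 0], [0, 0, 0.05, 0], [0, 0, 0.12, 0], [0, 0, 0.2, 0], [0, 0, 0.2, 0], [0, 0, 0.2, 0]], "jaw": 0.05}}

```text
time: 10.98
eef_pos: [0.5469, -0.0163, 0.1569]
tcp_rot: [1.0, -0.001, -0.0, -0.0]
contact_force: [-0.2, 0.1, -0.6]
opening: 0.949
```

```bash
python3 snap.py w10;python3 ring.py w10
```

```text
10.975 [ 0.5469 -0.0163  0.1569] [ 1.e+00 -1.e-03 -2.e-04 -0.e+00] [-0.24  0.06 -0.6 ] 0.9494251395062547 yaw_x -0.11
((353.4701232910156, 356.8439025878906), (44.85963821411133, 90.57363891601562), 118.94869995117188) [-34.10973246 -33.1286622   -7.        ]
((278.2688903808594, 232.9752197265625), (98.1849136352539, 102.83708953857422), 91.00714111328125) [22.42486672 -0.93611859 -7.        ]
((278.29779052734375, 234.53506469726562), (73.3047103881836, 76.61505889892578), 87.10450744628906) [21.78386622 -0.94586838 -7.        ]
```

View pics/w10.png

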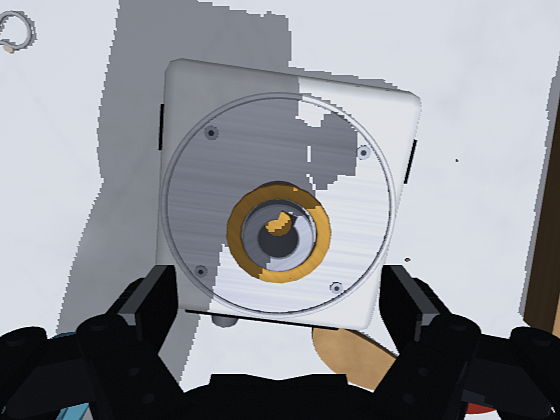

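The washer lies flat round the neck, centred at pixel (278,233). Refining the hub centre and keyway from this view.

Run:
```python
from h import *
import pickle
s,c=pickle.load(open('w10.pkl','rb'))
print('washer',plane(c,278.27,232.97,.090))
im=cv2.imread('pics/w10.png');cv2.imwrite('pics/w10c.png',cv2.resize(im[190:280,235:325],None,fx=6.5,fy=6.5,interpolation=cv2.INTER_CUBIC))
```

```text
washer [ 0.54781256 -0.01724985  0.09      ]
```

View pics/w10c.png

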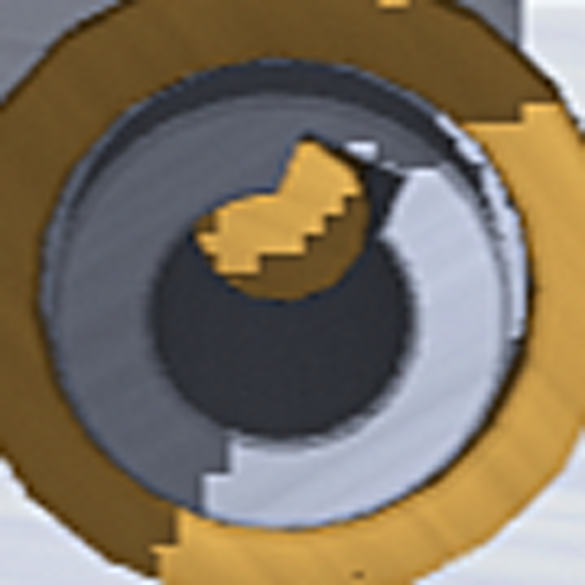

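Run:
```python
from h import *
import pickle
s,c=pickle.load(open('w10.pkl','rb'))
f=lambda x,y:(235+(x+.5)/6.5-.5,190+(y+.5)/6.5-.5)
a=plane(c,*f(283,313),.097);print(a,a-s['eef_pos'])
P=[]
for q in [(305,138),(405,180)]:
    b=plane(c,*f(*q),.097);P.append(b);d=b-a;print(np.hypot(*d[:2])*1e3,np.degrees(np.arctan2(d[1],d[0])))
d=P[1]-P[0];print(np.linalg.norm(d),'normal ang',np.degrees(np.arctan2(d[1],d[0]))+90)
print(s['qpos'].round(3))
```

```text
[ 0.54758705 -0.01715585  0.097     ] [ 0.00067528 -0.00087471 -0.05985053]
15.34937849829343 -6.87272904130484
15.370474573718004 -40.90032179817126
0.008988712071036693 normal ang -23.75794005904004
[-0.215  0.102  1.968  0.     1.073  1.357]
```

Hub at (0.5476,-0.0172) with the keyway at -23.8°, so the head must turn about -53°. Going over the head with the tool yawed +20°.

{"api": "send_rows", "payload": {"rows": [[0, -0.1, 0.05, 0.02], [-0.05, -0.3, 0.05, 0.04], [-0.1, -0.5, 0.05, 0.0556], [-0.157, -0.7, 0.05, 0.0556], [-0.157, -0.88, 0, 0.0556], [-0.157, -0.88, -0.05, 0.0556], [-0.157, -0.88, -0.05, 0.0556], [-0.157, -0.88, -0.05, 0.0556]], "jaw": 0}}

```text
time: 12.02
eef_pos: [0.5001, -0.2788, 0.1417]
tcp_rot: [0.985, 0.174, -0.0, -0.001]
contact_force: [0.6, -0.0, 0.7]
opening: 1.0
```

```bash
python3 snap.py w11
```

```text
12.025 [ 0.5001 -0.2788  0.1417] [ 9.848e-01  1.737e-01 -4.000e-04 -6.000e-04] [ 0.64 -0.02  0.69] 1.000341372745534 yaw_x 20.01
```

View pics/w11.png

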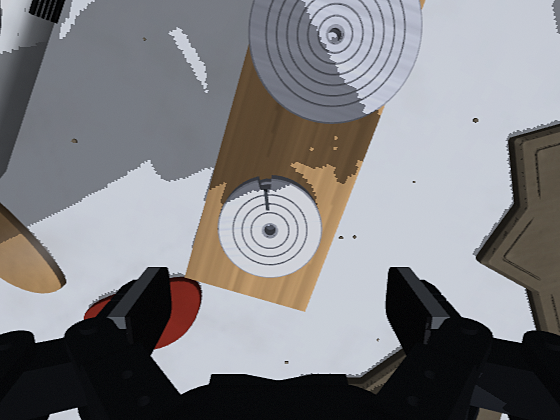

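```bash
cat > disc.py <<'E'
import sys,pickle
from h import *
n=sys.argv[1]; x0,x1,y0,y1=map(int,sys.argv[2:6]);z=float(sys.argv[6])
s,c=pickle.load(open(n+'.pkl','rb'))
im=cv2.imread(f'pics/{n}.png')
cr=im[y0:y1,x0:x1];cv2.imwrite(f'pics/{n}c.png',cv2.resize(cr,None,fx=5,fy=5,interpolation=cv2.INTER_CUBIC))
hsv=cv2.cvtColor(im,cv2.COLOR_BGR2HSV)
m=cv2.bitwise_not(cv2.inRange(hsv,(8,60,60),(25,255,255)))
r=np.zeros_like(m);r[y0:y1,x0:x1]=255
m=cv2.morphologyEx(m&r,cv2.MORPH_OPEN,np.ones((9,9)))
k=max(cv2.findContours(m,cv2.RETR_EXTERNAL,cv2.CHAIN_APPROX_NONE)[0],key=cv2.contourArea)
e=cv2.fitEllipse(cv2.convexHull(k));p=plane(c,*e[0],z);print(e,p,(p-s['eef_pos'])*1e3)
E
python3 disc.py w11 214 325 172 280 .086
```

```text
((269.5059509277344, 226.3647003173828), (102.3515853881836, 104.5451889038086), 91.68511962890625) [ 0.50669158 -0.27262085  0.086     ] [  6.54677115   6.14480625 -55.66017654]
```

View pics/w11c.png

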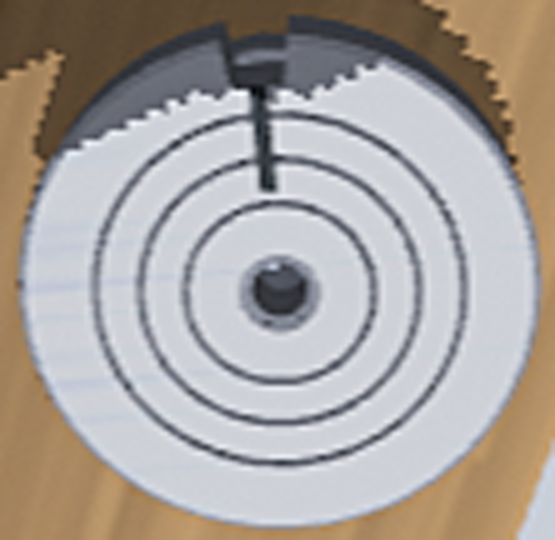

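Run:
```python
from h import *
import pickle
s,c=pickle.load(open('w11.pkl','rb'))
f=lambda x,y:(214+(x+.5)/5-.5,172+(y+.5)/5-.5)
P=lambda x,y:plane(c,*f(x,y),.086)
ang=lambda d:np.degrees(np.arctan2(d[1],d[0]))
a=P(280,289);print(a,(a-s['eef_pos'])*1e3)
print(ang(P(260,90)-a),ang(P(267,188)-a),ang(P(260,90)-P(268,188)))
print([np.linalg.norm(P(*q)-a)*1e3 for q in ((20,289),(540,289),(280,523))])
```

```text
[ 0.50511661 -0.27323448  0.086     ] [  4.97179487   5.5311725  -55.66017654]
25.040401404758583 26.55318302847963 23.992018142136338
[np.float64(27.44638518455953), np.float64(27.442359523903935), np.float64(27.135178488769736)]
```

Run:
```python
from h import *
import pickle
s,c=pickle.load(open('w11.pkl','rb'))
f=lambda x,y:(214+(x+.5)/5-.5,172+(y+.5)/5-.5)
ang=lambda d:np.degrees(np.arctan2(d[1],d[0]))
P=lambda x,y:plane(c,*f(x,y),.058)
a=P(280,289);print(a,(a-s['eef_pos'])*1e3)
print(ang(P(260,90)-a),ang(P(267,188)-a),ang(P(260,90)-P(268,188)))
print([np.linalg.norm(P(*q)-a)*1e3 for q in ((20,289),(540,289),(280,523))])
s,c=pickle.load(open('w1.pkl','rb'))
a=plane(c,228.6,153.3,.058);b=plane(c,211,123,.058);print(a,ang(b-a))
b=plane(c,175+210/5,105+137/5,.058);print(a,ang(b-a))
```

```text
[ 0.49568782 -0.27591269  0.058     ] [ -4.45699114   2.85295914 -83.66017654]
25.04040140475835 26.55318302847953 23.992018142135954
[np.float64(31.6874901815724), np.float64(31.6828424626966), np.float64(31.328194811673413)]
[ 0.49547075 -0.27664643  0.058     ] 28.487446203175203
[ 0.49547075 -0.27664643  0.058     ] 27.330609672210088
```

At the corrected disc-top height (0.058) the radius comes out at 31.7 mm, as it should. That puts the head at (0.4957,-0.276) with its key at about 26°. Descending and gripping.

{"api": "send_rows", "payload": {"rows": [[-0.0149, 0.0095, -0.05, 0], [-0.0149, 0.0095, -0.15, 0], [-0.0149, 0.0095, -0.25, 0], [-0.0149, 0.0095, -0.302, 0], [-0.0149, 0.0095, -0.302, 0]]}}

```text
time: 12.7
eef_pos: [0.4948, -0.2764, 0.0501]
tcp_rot: [0.985, 0.173, -0.001, -0.001]
contact_force: [0.1, -0.5, -0.7]
opening: 1.0
```

```bash
python3 snap.py w12
```

```text
12.7 [ 0.4948 -0.2764  0.0501] [ 0.9849  0.1731 -0.001  -0.0012] [ 0.11 -0.46 -0.67] 0.9995799245781402 yaw_x 19.94
```

View pics/w12.png

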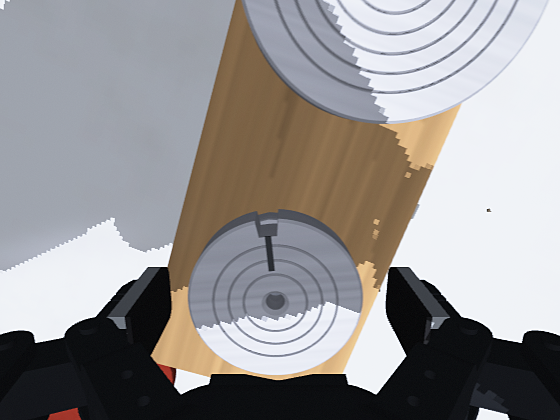

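The disc is centred between the pads at (276,300). Gripping.

{"api": "send_rows", "payload": {"rows": [[0, 0, 0, 0], [0, 0, 0, 0], [0, 0, 0, 0], [0, 0, 0, 0], [0, 0, 0, 0]], "jaw": 0.7, "newtons": 60}}

```text
time: 13.38
eef_pos: [0.4967, -0.2781, 0.0536]
tcp_rot: [0.985, 0.173, 0.001, 0.001]
contact_force: [-1.0, 2.1, 6.4]
opening: 0.722
```

{"api": "send_rows", "payload": {"rows": [[0, 0, 0.05, 0], [0, 0, 0.15, 0], [0, 0, 0.3, 0], [0, 0, 0.45, 0], [0, 0, 0.5, 0], [0, 0, 0.5, 0]]}}

```text
time: 14.12
eef_pos: [0.4957, -0.2776, 0.202]
tcp_rot: [0.985, 0.173, 0.0, 0.001]
contact_force: [0.2, -1.0, -2.9]
opening: 0.729
```

```bash
python3 snap.py w13; python3 disc.py w13 180 375 190 390 .2
```

```text
14.125 [ 0.4957 -0.2776  0.202 ] [9.849e-01 1.729e-01 5.000e-04 7.000e-04] [ 0.17 -0.97 -2.89] 0.7287838766630621 yaw_x 19.91Traceback (most recent call last):
  File "disc.py", line 12, in <module>
    e=cv2.fitEllipse(cv2.convexHull(k));p=plane(c,*e[0],z);print(e,p,(p-s['eef_pos'])*1e3)
cv2.error: OpenCV(4.12.0) /io/opencv/modules/imgproc/src/shapedescr.cpp:361: error: (-201:Incorrect size of input array) There should be at least 5 points to fit the ellipse in function 'fitEllipseNoDirect'
```

View pics/w13.png

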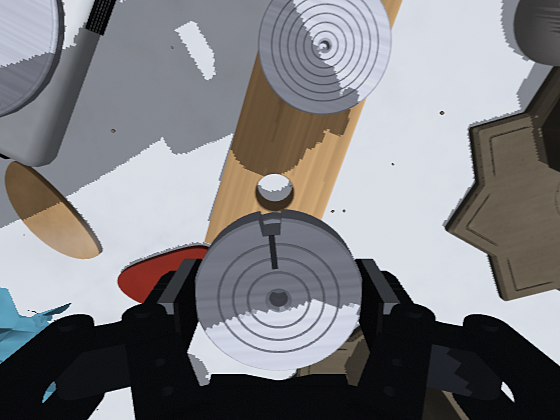

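Run:
```python
import cv2
im=cv2.imread('pics/w13.png');cv2.imwrite('pics/w13c.png',cv2.resize(im[200:380,190:370],None,fx=3.3,fy=3.3,interpolation=cv2.INTER_CUBIC))
```

```text
(no output)
```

View pics/w13c.png

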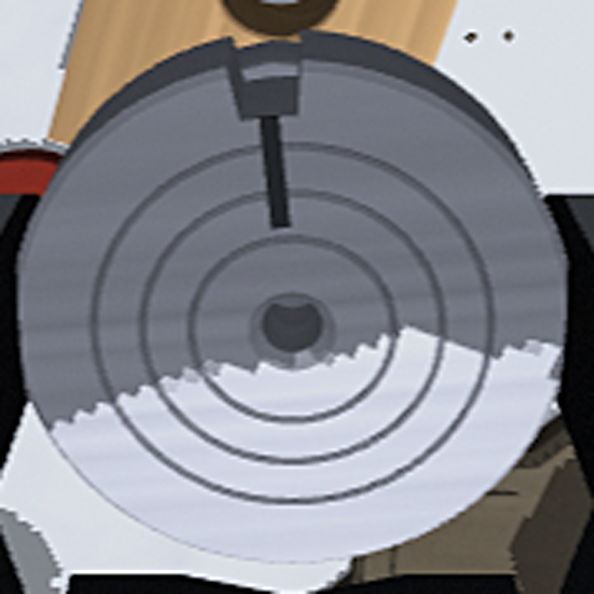

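Run:
```python
from h import *
import pickle
s,c=pickle.load(open('w13.pkl','rb'))
f=lambda x,y:(190+(x+.5)/3.3-.5,200+(y+.5)/3.3-.5)
ang=lambda d:np.degrees(np.arctan2(d[1],d[0]))
for dz in (.004,.006,.008):
    P=lambda x,y:plane(c,*f(x,y),s['eef_pos'][2]+dz)
    a=P(292,330);d=(a-s['eef_pos'])*1e3
    y=np.radians(19.95);t=np.array([[np.cos(y),np.sin(y)],[-np.sin(y),np.cos(y)]])@d[:2]
    print(dz,a,d,'along/across yaw',t,'R',[np.linalg.norm(P(*q)-a)*1e3 for q in ((17,320),(567,320),(290,562))])
    print(ang(P(270,117)-a),ang(P(281,227)-a),ang(P(270,117)-P(281,227)))
```

```text
0.004 [ 0.49561705 -0.27872079  0.20604128] [-0.1010618  -1.08245866  4.        ] along/across yaw [-0.46433203 -0.98301882] R [np.float64(31.18079462467359), np.float64(31.213346725522314), np.float64(31.379044261754974)]
25.148884291781712 25.326881634111096 24.97303106204689
0.006 [ 0.49670015 -0.27832398  0.20804128] [ 0.98203096 -0.68564789  6.        ] along/across yaw [ 0.68915695 -0.9795716 ] R [np.float64(30.667977072395438), np.float64(30.69999380238913), np.float64(30.86296618020387)]
25.14888429178179 25.32688163411144 24.973031062046704
0.008 [ 0.49778324 -0.27792717  0.21004128] [ 2.06512372 -0.28883712  8.        ] along/across yaw [ 1.84264593 -0.97612438] R [np.float64(30.15515952011731), np.float64(30.186640879255986), np.float64(30.346888098652748)]
25.148884291781876 25.326881634111345 24.97303106204697
```

Run:
```python
from h import *
import pickle
def opt(n,z,cx,row,wpx,R):
    s,c=pickle.load(open(n+'.pkl','rb'))
    a=plane(c,cx-wpx/2,row,z);b=plane(c,cx+wpx/2,row,z)
    T=c['cam_to_world'];dep=-(T[:3,:3].T@((a+b)/2-T[:3,3]))[2]
    print(n,'width',np.linalg.norm(a-b)*1e3,'true',2*R,'depth',dep*1e3,'implied',2*R*363.06/wpx)
opt('w3',.005,274,219,92.1,30);opt('w4',.005,278.3,276.8,140.9,30)
opt('w10',.090,278.3,233,103.8,30)
opt('w10',.097,278.3,237,450/6.5,19.5)
opt('w2',.097,274,171,323/6.5,19.5)
opt('w13',.2081,278,300,550/3.3,32)
opt('w12',.058,276,302,174,32)
opt('w11',.058,270,230,520/5,32)
for n in ('w2','w10','w13'):
    s,c=pickle.load(open(n+'.pkl','rb'));T=c['cam_to_world'];R=s['tcp_rot'];y=2*np.arctan2(R[1],R[0])
    d=T[:3,3]-s['eef_pos'];print(n,np.cos(y)*d[0]+np.sin(y)*d[1],-np.sin(y)*d[0]+np.cos(y)*d[1],d[2],np.degrees(np.arccos(T[2,2])))
```

```text
w3 width 58.58422753155772 true 60 depth 230.94336256406518 implied 236.52117263843647
w4 width 58.31807291528721 true 60 depth 150.2706743076744 implied 154.60326472675655
w10 width 58.321809027986866 true 60 depth 203.99305361009237 implied 209.86127167630056
w10 width 37.60366128858297 true 39.0 depth 197.2026374549884 implied 204.52380000000002
w2 width 38.278847686021436 true 39.0 depth 279.6783364138085 implied 284.9402786377709
w13 width 61.46166862036285 true 64 depth 133.88640229015013 implied 139.41503999999998
w12 width 63.291585724336294 true 64 depth 132.0603948124373 implied 133.53931034482758
w11 width 63.400699367415434 true 64 depth 221.32876277574752 implied 223.42153846153846
w2 0.07005141618693522 -0.0006484001053866186 0.12554901345802777 15.89780492792012
w10 0.0700975743679336 -0.0007306177711317961 0.12553681942009717 15.919035380360143
w13 0.06967169862282124 -0.0007216932612044841 0.1256058010735231 15.874129684796669
```

Run:
```python
from h import *
import pickle,copy
def L(n,de):
    s,c=pickle.load(open(n+'.pkl','rb'));c=copy.deepcopy(c);T=c['cam_to_world'];T[:3,3]+=de*T[:3,2];return s,c
for de in (0,.002,.0035,.005):
    print('delta',de)
    s,c=L('w2',de);print(' hub w2',plane(c,*(230+286/6.5,120+335/6.5),.097))
    s,c=L('w8',de);print(' hub w8',plane(c,275,270.3,.097))
    s,c=L('w10',de);print(' hub w10',plane(c,235+283/6.5,190+313/6.5,.097))
    s,c=L('w10',de);print(' washer w10',plane(c,278.27,232.97,.090), plane(c,278.3,234.5,.0875))
    s,c=L('w6',de);print(' washer grip rel',(plane(c,278,282.2,s['eef_pos'][2]-.007)-s['eef_pos'])*1e3)
    s,c=L('w12',de);d=(plane(c,276,301,.058)-s['eef_pos'])*1e3;y=np.radians(20);M=np.array([[np.cos(y),np.sin(y)],[-np.sin(y),np.cos(y)]]);print(' head w12 rel',M@d[:2])
    s,c=L('w13',de)
    for dz in (.002,.004,.006):
        d=(plane(c,190+292/3.3,200+330/3.3,s['eef_pos'][2]+dz)-s['eef_pos'])*1e3
        print(' head rel along/across',dz,M@d[:2])
```

```text
delta 0
 hub w2 [ 0.54673623 -0.01747486  0.097     ]
 hub w8 [ 0.54828994 -0.01734092  0.097     ]
 hub w10 [ 0.54734161 -0.01738529  0.097     ]
 washer w10 [ 0.54781256 -0.01724985  0.09      ] [ 0.54598891 -0.0172662   0.0875    ]
 washer grip rel [ 1.41929085 -0.78747971 -7.        ]
 head w12 rel [ 1.24497986 -0.22792772]
 head rel along/across 0.002 [-1.76790912 -1.11761272]
 head rel along/across 0.004 [-0.612003   -1.11302725]
 head rel along/across 0.006 [ 0.54390313 -1.10844177]
delta 0.002
 hub w2 [ 0.54694181 -0.01745381  0.097     ]
 hub w8 [ 0.54791791 -0.01732224  0.097     ]
 hub w10 [ 0.54716742 -0.01738754  0.097     ]
 washer w10 [ 0.54766938 -0.01725066  0.09      ] [ 0.5458366  -0.01726716  0.0875    ]
 washer grip rel [ 0.97187742 -0.78603717 -7.        ]
 head w12 rel [ 0.67278383 -0.21472512]
 head rel along/across 0.002 [-2.3326938  -1.11888228]
 head rel along/across 0.004 [-1.17678767 -1.11429681]
 head rel along/across 0.006 [-0.02088155 -1.10971133]
delta 0.0035
 hub w2 [ 0.54709599 -0.01743802  0.097     ]
 hub w8 [ 0.54763889 -0.01730823  0.097     ]
 
[... 192 characters left out ...]
ad w12 rel [ 0.24363681 -0.20482317]
 head rel along/across 0.002 [-2.7562823  -1.11983446]
 head rel along/across 0.004 [-1.60037618 -1.11524898]
 head rel along/across 0.006 [-0.44447005 -1.11066351]
delta 0.005
 hub w2 [ 0.54725018 -0.01742222  0.097     ]
 hub w8 [ 0.54735987 -0.01729422  0.097     ]
 hub w10 [ 0.54690613 -0.01739092  0.097     ]
 washer w10 [ 0.54745459 -0.01725187  0.09      ] [ 0.54560813 -0.01726859  0.0875    ]
 washer grip rel [ 0.30075727 -0.78387335 -7.        ]
 head w12 rel [-0.18551021 -0.19492122]
 head rel along/across 0.002 [-3.17987081 -1.12078663]
 head rel along/across 0.004 [-2.02396468 -1.11620115]
 head rel along/across 0.006 [-0.86805856 -1.11161568]
```

Run:
```python
import cv2
im=cv2.imread('pics/w12.png');cv2.imwrite('pics/w12c.png',cv2.resize(im[200:380,190:370],None,fx=3.3,fy=3.3,interpolation=cv2.INTER_CUBIC))
```

```text
(no output)
```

View pics/w12c.png

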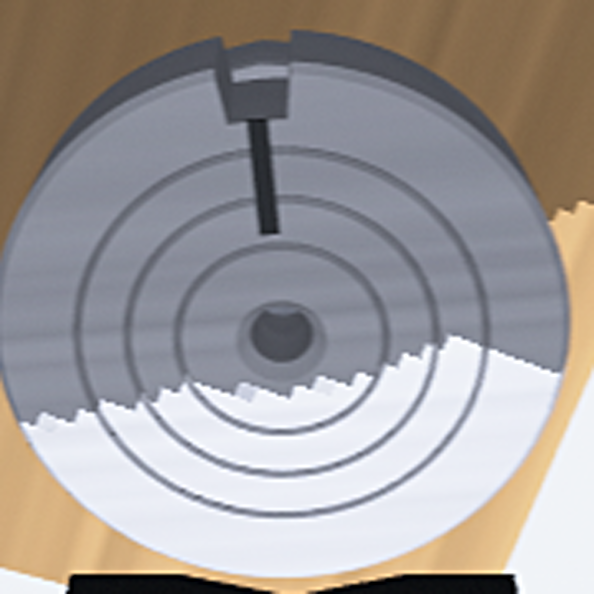

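The head is held level with its key at 25.1°, about 0.1° along/across scatter. Carrying it to the hub with a turn of -49°.

{"api": "send_rows", "payload": {"rows": [[0, 0.15, 0, -0.025], [0.05, 0.3, 0, -0.05], [0.1, 0.45, 0, -0.075], [0.15, 0.6, 0, -0.1], [0.174, 0.75, 0, -0.125], [0.174, 0.869, 0, -0.136], [0.174, 0.869, -0.05, -0.136], [0.174, 0.869, -0.1, -0.136], [0.174, 0.869, -0.1, -0.136], [0.174, 0.869, -0.1, -0.136]]}}

```text
time: 15.42
eef_pos: [0.5478, -0.0177, 0.1711]
tcp_rot: [0.968, -0.251, -0.0, 0.0]
contact_force: [0.1, 0.1, -2.5]
opening: 0.72
```

```bash
python3 snap.py w14
```

```text
15.425 [ 0.5478 -0.0177  0.1711] [ 9.679e-01 -2.515e-01 -3.000e-04  1.000e-04] [ 0.14  0.1  -2.48] 0.7198623144225654 yaw_x -29.13
```

View pics/w14.png

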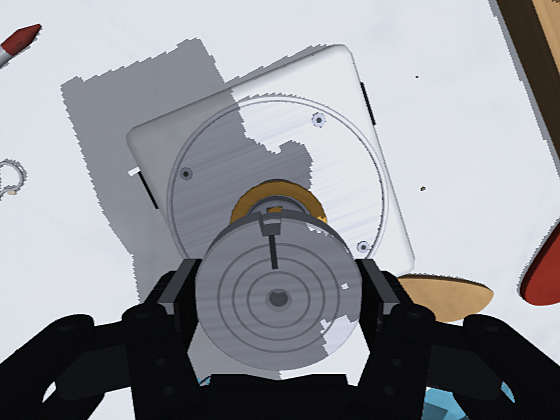

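{"api": "send_rows", "payload": {"rows": [[0, 0, -0.03, 0], [0, 0, -0.06, 0], [0, 0, -0.075, 0], [0, 0, -0.085, 0], [0, 0, -0.095, 0], [0, 0, -0.105, 0], [0, 0, -0.105, 0]]}}

```text
time: 16.35
eef_pos: [0.5477, -0.0167, 0.1398]
tcp_rot: [0.968, -0.251, -0.0, 0.0]
contact_force: [-0.4, -0.4, -2.9]
opening: 0.722
```

{"api": "send_rows", "payload": {"rows": [[0, 0, -0.007, 0], [0, 0, -0.014, 0], [0, 0, -0.02, 0], [0, 0, -0.02, 0]]}}

```text
time: 16.85
eef_pos: [0.5477, -0.0167, 0.1338]
tcp_rot: [0.968, -0.251, -0.0, 0.0]
contact_force: [0.0, -0.7, -3.2]
opening: 0.723
```

{"api": "send_rows", "payload": {"rows": [[0, 0, -0.006, 0], [0, 0, -0.012, 0], [0, 0, -0.012, 0]]}}

```text
time: 17.23
eef_pos: [0.5477, -0.0167, 0.1302]
tcp_rot: [0.968, -0.251, -0.0, 0.0]
contact_force: [-0.8, -1.3, -3.6]
opening: 0.728
```

{"api": "send_rows", "payload": {"rows": [[0, 0, -0.007, 0], [0, 0, -0.014, 0], [0, 0, -0.014, 0]]}}

```text
time: 17.6
eef_pos: [0.5477, -0.0168, 0.1259]
tcp_rot: [0.968, -0.251, -0.0, 0.0]
contact_force: [-0.5, 0.2, -2.7]
opening: 0.723
```

{"api": "send_rows", "payload": {"rows": [[0, 0, -0.007, 0], [0, 0, -0.014, 0], [0, 0, -0.014, 0]]}}

```text
time: 17.98
eef_pos: [0.5477, -0.0168, 0.1217]
tcp_rot: [0.968, -0.251, -0.0, 0.0]
contact_force: [0.4, -0.2, -2.1]
opening: 0.726
```

No contact at 14 mm depth, so the key seems to be in the keyway already. Continuing into the spring.

{"api": "send_rows", "payload": {"rows": [[0, 0, -0.007, 0], [0, 0, -0.014, 0], [0, 0, -0.014, 0]]}}

```text
time: 18.35
eef_pos: [0.5479, -0.0168, 0.1177]
tcp_rot: [0.968, -0.251, 0.0, 0.0]
contact_force: [-0.3, -0.3, -3.7]
opening: 0.725
```

{"api": "send_rows", "payload": {"rows": [[0, 0, -0.007, 0], [0, 0, -0.012, 0], [0, 0, -0.012, 0]]}}

```text
time: 18.73
eef_pos: [0.548, -0.0168, 0.1158]
tcp_rot: [0.968, -0.251, -0.0, 0.0]
contact_force: [-4.0, 0.6, 6.1]
opening: 0.727
```

{"api": "send_rows", "payload": {"rows": [[0, 0, -0.005, 0], [0, 0, -0.01, 0], [0, 0, -0.01, 0]]}}

```text
time: 19.1
eef_pos: [0.548, -0.0168, 0.1134]
tcp_rot: [0.968, -0.251, -0.0, 0.0]
contact_force: [-5.0, 1.6, 8.7]
opening: 0.726
```

```bash
python3 snap.py w15;python3 - <<'E'
from h import *
im=imaging.read_camera('scene')[:,:,::-1];cv2.imwrite('pics/s1.png',cv2.resize(im[120:260,220:400],None,fx=4,fy=4,interpolation=cv2.INTER_CUBIC))
E
```

```text
19.1 [ 0.548  -0.0168  0.1134] [ 9.681e-01 -2.506e-01 -3.000e-04  2.000e-04] [-5.03  1.62  8.71] 0.7264926305633014 yaw_x -29.02
```

View pics/w15.png

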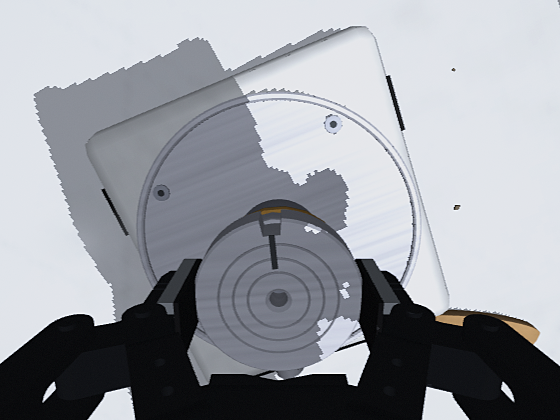

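View pics/s1.png

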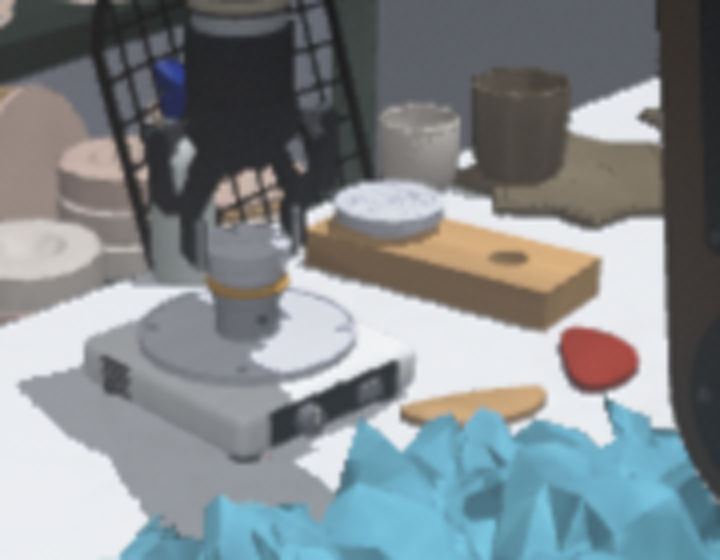

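{"api": "send_rows", "payload": {"rows": [[-0.002, 0.0005, -0.004, 0], [-0.002, 0.0005, -0.008, 0], [-0.002, 0.0005, -0.008, 0]]}}

```text
time: 19.58
eef_pos: [0.548, -0.0168, 0.1114]
tcp_rot: [0.968, -0.251, 0.0, 0.0]
contact_force: [-4.4, 0.2, 8.9]
opening: 0.72
```

{"api": "send_rows", "payload": {"rows": [[0, 0, -0.004, 0], [0, 0, -0.006, 0], [0, 0, -0.006, 0]]}}

```text
time: 19.95
eef_pos: [0.548, -0.0168, 0.11]
tcp_rot: [0.968, -0.251, 0.0, 0.0]
contact_force: [-5.7, 1.0, 10.8]
opening: 0.723
```

{"api": "send_rows", "payload": {"rows": [[-0.002, 0, -0.003, 0], [-0.002, 0, -0.006, 0], [-0.002, 0, -0.006, 0]]}}

```text
time: 20.32
eef_pos: [0.548, -0.0168, 0.1096]
tcp_rot: [0.968, -0.251, 0.001, 0.0]
contact_force: [-7.9, 1.7, 15.7]
opening: 0.719
```

{"api": "send_rows", "payload": {"rows": [[0, 0, -0.003, 0], [0, 0, -0.005, 0], [0, 0, -0.005, 0]]}}

```text
time: 20.7
eef_pos: [0.548, -0.0168, 0.1095]
tcp_rot: [0.968, -0.251, 0.0, 0.0]
contact_force: [-11.2, 1.8, 23.4]
opening: 0.719
```

```bash
python3 snap.py w16;python3 - <<'E'
from h import *
import pickle
im=imaging.read_camera('scene')[:,:,::-1];cv2.imwrite('pics/s2.png',cv2.resize(im[165:210,260:310],None,fx=12,fy=12,interpolation=cv2.INTER_CUBIC))
w=cv2.imread('pics/w16.png');cv2.imwrite('pics/w16c.png',cv2.resize(w[180:380,190:370],None,fx=3,fy=3,interpolation=cv2.INTER_CUBIC))
s,c=pickle.load(open('w16.pkl','rb'));print(s['wrist_torque'])
c=imaging.calibration('scene')
for z in (.085,.090,.1,.114): print(z,proj(c,[.5475,-.0168,z]))
E
```

```text
20.7 [ 0.548  -0.0168  0.1095] [ 9.681e-01 -2.505e-01  5.000e-04  2.000e-04] [-11.2    1.77  23.41] 0.7186865817019872 yaw_x -29.02
[ 0.33735659  1.85313302 -0.0362455 ]
0.085 [280.89758968 190.77549588]
0.09 [280.86172702 189.13877978]
0.1 [280.78962073 185.84796156]
0.114 [280.6878098  181.20146944]
```

View pics/s2.png

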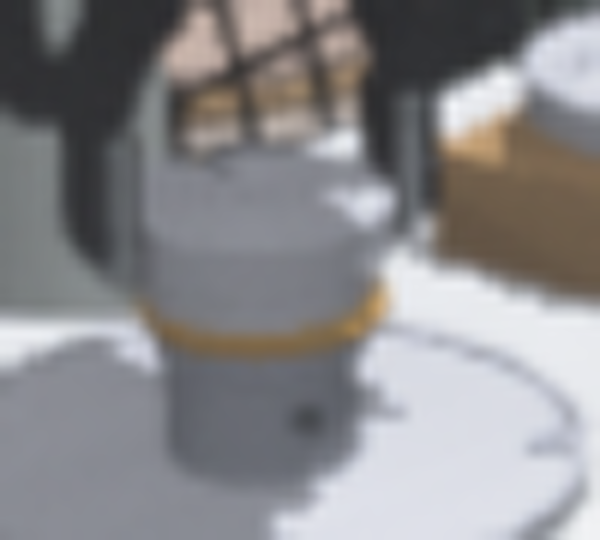

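View pics/w16c.png

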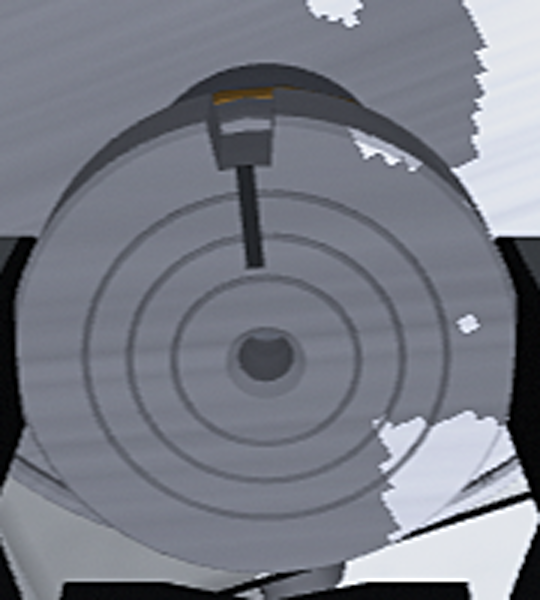

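Scene view: the skirt sits directly on the brass washer (crop (260,340)) with no gap. The wrist view shows the head level, unslipped, and with the key line where it should be. Force rose steeply at TCP 0.1095, so the head is home. I'll hold briefly, then check the force again.

{"api": "send_rows", "payload": {"rows": [[-0.001, 0, 0, 0], [-0.001, 0, 0, 0], [-0.001, 0, 0, 0], [-0.001, 0, 0, 0], [-0.001, 0, 0, 0], [-0.001, 0, 0, 0]]}}

```text
time: 21.55
eef_pos: [0.548, -0.0168, 0.1095]
tcp_rot: [0.968, -0.251, 0.001, 0.0]
contact_force: [-10.8, 2.1, 22.4]
opening: 0.729
```

```bash
python3 -c "
from plant import workorder,monitor
print(workorder.sign_off()); s=monitor.get_state();print(s['time'],s['eef_pos'],s['contact_force'],s['opening'])"
```

```text
the job is handed in; nothing more can be done
None
the job is handed in; nothing more can be done
```

The washer is on the flange and the small wheel head is in the hub, pressed home. I handed the job in at about 21.6 s with the arm still holding the head down; no verdict came back.

**What I did**
- I picked the brass washer off the table, laid it over the neck on the flange and let go.
- I took the grey head from the rack, turned it -49° from the camera reading and lowered it in. The key entered the keyway on the first try, with no turning search needed.
- I then pushed the head down against the ejector spring.

**Last checks**
- **Washer:** it measured within about 0.3 mm of the hub axis after I let go.
- **Fully home:** the push force rose steeply and the tool stopped moving, with about 22 N of upward force on the tool. The scene view showed the skirt on the washer with no gap.
- **Key and level:** the head had not slipped or tilted in the grip. The tool yaw was steady at -29.0°, which puts the key within about 1° of the keyway.

**What did not agree**
- The wrist camera's depth read about 2–5 mm short, and it had a sideways bias of about 1 mm. I allowed for both.
- At first I assumed the head's top in the rack was 86 mm up. The disc's apparent size showed it was 58 mm, and I corrected that before gripping.
- A sideways force of about 11 N stayed at the end and barely changed with small shifts. I think it comes from arm compliance, because the fingers pressing on the table showed a similar one.
- The final state reading after hand-in returned nothing, so I have no force figure for the judged second itself.

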